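# Sort the battery packs on the phone-repair bench

### The arm

A 6-joint arm with a two-finger parallel gripper is mounted at the origin on the work surface. World frame = base frame: x ahead of the robot, y to its left, z up, the work surface at z = 0. Lengths are in m, angles in rad, forces in N, time in s.
With the tool pointing down it reaches from about 0.225 to 0.875 m from the base axis. Payload 3.4 kg.
Tool frame: the origin (TCP) lies midway between the tips of the shut fingers; the grasp point (between the pads) lies 19 mm behind it; z points along the fingers, y is the line along which they close (so a half turn about z gives the same grasp; the last joint's range is limited). The gripper opens to 85 mm and grips with 20 to 120 N. Pads are 22 mm wide; open, the fingers measure 114 mm over their backs; the gripper's body (76 mm by 85 mm) begins 54 mm behind the grasp point. The pads swing forward as they close: fully open they stand 13 mm farther back than shut.
Start: joints at [1.075, 0.276, 1.505, -0, 1.361, -0.121], TCP at [0.211, 0.535, 0.231] pointing down, gripper open.
Joint ranges: [-2.89, 2.89], [-0.75, 2.08], [0.22, 2.7], [-1.18, 4.32], [0.11, 2.71], [-2.7, 2.7]. Speed limits (rad/s): [2.57, 2.57, 3.14, 3.14, 3.14, 3.14].

### API

Orientations are given as a unit quaternion [x, y, z, w].
In Python, from rig import r gives the robot as it stands. The module is installed in compiled form; this text tells all that it offers.
- The arm moves only by the tool apply_moves, never from a script. Its argument "steps" is a list of rows, each a list of 3 entries, a list of its own where there are three numbers: the shift along the tool's x, y, z in mm, then the turn, a rotation vector about the tool's x, y, z in degrees, then the opening, from 0 (shut) to 1 (fully open). A call has 1 to 20 rows; each row is the pose to reach, as a shift and turn from the pose commanded when the call began, along the tool's axes at that moment; what a row does not reach only later rows make up. A row lasts 1/8 s, in which the tool goes at most 62.5 mm and 10.7 degrees, less where a joint would pass 70% of its speed; a pose out of reach is approached as far as the arm can. A call with a gripper value outside its range is refused whole. The fingers move at their own pace and stop on an object; the grip force is fixed at half the most. Time passes only in rows, so rows that repeat a pose let the fingers close. It gives the time, the measured TCP pose, the force, the opening and the grip force at its end, in the units of the state.
- r.read_state(): the state, without advancing time (a new reading comes with each control period).
- r.camera(name): name is "side" or "top"; returns (picture, depth): 400x640x3 uint8, red, green, blue; 400x640 float32, m along the optical axis (not along the pixel's ray), 0 where there is no reading.
- r.calibration(name): a dict with "fx", "fy", "cx", "cy" (pixels), "k1" (the pictures are not rectified: a ray, as slopes to the right and down, at radius r is drawn at 1 + k1 r^2 times it, then the intrinsics apply), "world_from_camera" (4x4, takes a point from camera to world coordinates). Camera axes: x right, y down, z forward; pixel columns grow to the right and rows downward; lengths in m; the calibration is good to about 2 mm. A picture is of the moment at which its call begins. calibration takes no time and is no camera call.
- r.job_done(): hands the job in; it is judged then, once.
Trained networks look in the newest picture that a camera, given by its name, has taken for a name from the list of things; names that differ only in an ending like _2 or _b are one class to them, and where a whole thing is asked for, a point or a joint stands for the part that bears it (a point fixed in the world has none). Each returns a list of dicts, best first, with "p" (0 to 1); they miss things now and then, are a little off and sometimes report something else, mostly with a low value. They report only what shows in the picture. A call takes as long as a camera call. They do not tell look-alikes from the thing itself.
- r.masks_of(query, camera): "mask" (400x640 bool, what is visible of it).
- r.tip_of(query, camera): "point" ([x, y, z] in m, in world coordinates, good to about 4 mm: a listed point, or the origin of a listed thing).
The state is a dict: "time_s": time; "joint_positions": joint angles; "dq": joint speeds; "tau": joint torques, N m; "tcp_pos": TCP position; "tcp_rot": TCP orientation; "force": force on the tool from outside, world axes, zero at the start; "moment": the same for the moment, N m; "gripper_width": finger opening in m; "grip_force": force on a finger pad.
Only numpy, scipy, OpenCV 4.12 (cv2) and the standard library are available. Lean on these libraries where they do the work, as an engineer would, in place of code of your own. Each camera call takes 0.05 s, during which the arm holds its last target. There are 200 camera calls.

### The job

First put the swollen battery pack (silver bulging top) flat in the shallow steel tray, before any other pack goes on charge. Then seat each of the three sound packs flat in the pocket of the charging cradle of its own colour: yellow, green and red. Leave the blue meter and the white jar standing where they are.

Things in the scene. Friction and masses are not known exactly. Their poses are not given: they have to be found in the camera images.
- pack_yellow: Loose black battery pack, 64 x 40 x 22 mm high (length along x, width along y), about 90 g, either way round alike, lying flat. Origin: centre of its underside, z up. Grip across the 40 mm width, fingertips 10 mm above the underside, so they clear the charger walls. Sound pack: flat top, yellow label on top and sides.
- pack_green: Loose black battery pack, 64 x 40 x 22 mm high (length along x, width along y), about 90 g, either way round alike, lying flat. Origin: centre of its underside, z up. Grip across the 40 mm width, fingertips 10 mm above the underside, so they clear the charger walls. Sound pack: flat top, green label on top and sides.
- pack_red: Loose black battery pack, 64 x 40 x 22 mm high (length along x, width along y), about 90 g, either way round alike, lying flat. Origin: centre of its underside, z up. Grip across the 40 mm width, fingertips 10 mm above the underside, so they clear the charger walls. Sound pack: flat top, red label on top and sides.
- pack_swollen: Loose black battery pack, 64 x 40 x 22 mm high at the sides (length along x, width along y), about 90 g, either way round alike, lying flat. Origin: centre of its underside, z up. Grip across the 40 mm width, fingertips 10 mm above the underside, so they clear the tray walls. Swollen pack: no colour label, silver top bulging to about 32 mm high in the middle.
- charger_yellow: Yellow charging cradle, fixed, 84 x 60 mm (long along x). Black-floored pocket 74 x 50 mm: 5 mm spare on each side of a pack, which may lie either way round. Pocket floor 3 mm, wall tops 9 mm above the bench; a 10 mm black strip, 9 mm high, at the +x end. Origin: centre of the underside, on the bench, under the middle of the pocket; z up.
- charger_green: Green charging cradle, fixed, 84 x 60 mm (long along x). Black-floored pocket 74 x 50 mm: 5 mm spare on each side of a pack, which may lie either way round. Pocket floor 3 mm, wall tops 9 mm above the bench; a 10 mm black strip, 9 mm high, at the +x end. Origin: centre of the underside, on the bench, under the middle of the pocket; z up.
- charger_red: Red charging cradle, fixed, 84 x 60 mm (long along x). Black-floored pocket 74 x 50 mm: 5 mm spare on each side of a pack, which may lie either way round. Pocket floor 3 mm, wall tops 9 mm above the bench; a 10 mm black strip, 9 mm high, at the +x end. Origin: centre of the underside, on the bench, under the middle of the pocket; z up.
- steel_tray: Shallow bare-steel tray for unsafe packs, fixed to the bench: 100 x 78 mm outside (long along its x), walls 2 mm thick and 10 mm high, floor 2 mm above the bench. Origin: centre of its underside, on the bench; z up.
- usb_meter: Bystander: small loose blue plug-in meter with a black display and a steel plug at its +x end, 48 x 24 x 14 mm high plus a 14 mm plug. Origin: centre of the underside of the blue case, z up.
- jar: Bystander: small loose white jar with a steel cap, 40 mm across, 52 mm high, standing. Origin: centre of its underside, z up.
Mind the look-alikes: they are no part of the job. There is more than one size of the pack_red; the job needs the smallest.

How it is judged:
By the outcome, as a careful person would: the job done as asked, in the order asked, and still so for the second after the job is handed in, with the robot touching nothing.
It also fails if it takes over 96 s, if anything falls off the work surface, if the arm or the gripper's body presses on something with over 40 N, if the wrist force passes 120 N, or if a joint passes its speed limit or range.

## Working session

There is one attempt and no reset: what is moved stays moved. The work goes in short steps, Python scripts to look and compute and a tool call to move; the robot and the scene stay as the last step left them, time stands still between calls to the robot, and variables do not carry over. Pictures are saved under pics/ and viewed, at most 14 in all, crops included, and the job is handed in when it is done.

Besides the shell and the picture viewer there is one more tool, called after "Request:" by a JSON object that holds its "op" and its "data". apply_moves: Moves the arm, as the interface text tells. Its arguments: {"type":"object","properties":{"steps":{"type":"array"}},"required":["steps"]}

```bash
mkdir -p pics; python3 - <<'E'
from rig import r
import cv2,numpy as np
for c in ["top","side"]:
    im,d=r.camera(c); cv2.imwrite(f"pics/{c}0.png",im[:,:,::-1]); np.save(f"pics/{c}0.npy",d)
    k=r.calibration(c); print(c,{a:(np.round(b,4).tolist()) for a,b in k.items()})
for q in ["pack_yellow","pack_green","pack_red","pack_swollen","charger_yellow","charger_green","charger_red","steel_tray","usb_meter","jar"]:
    for c in ["top","side"]:
        print(q,c,[(round(t["p"],2),np.round(t["point"],3).tolist()) for t in r.tip_of(q,c)])
print(r.read_state())
E
```

```text
top {'fx': 407.8264, 'fy': 407.8264, 'cx': 317.1666, 'cy': 196.7719, 'k1': 0.0167, 'world_from_camera': [[0.0013, -0.99, 0.1408, 0.3177], [-1.0, -0.0026, -0.0084, 0.0131], [0.0087, -0.1408, -0.99, 1.0337], [0.0, 0.0, 0.0, 1.0]]}
side {'fx': 431.1456, 'fy': 431.1456, 'cx': 320.2539, 'cy': 199.5382, 'k1': 0.0246, 'world_from_camera': [[0.9771, -0.1709, 0.127, 0.2998], [-0.2127, -0.7524, 0.6235, -0.6572], [-0.011, -0.6362, -0.7715, 0.8407], [0.0, 0.0, 0.0, 1.0]]}
pack_yellow top [(0.92, [0.494, -0.1, -0.001])]
pack_yellow side [(0.88, [0.489, -0.107, 0.001])]
pack_green top [(0.76, [0.423, 0.242, 0.001])]
pack_green side [(0.76, [0.42, 0.24, 0.003]), (0.27, [0.642, 0.123, -0.0])]
pack_red top [(0.71, [0.46, 0.068, -0.001]), (0.59, [0.686, 0.313, -0.002]), (0.56, [0.211, 0.278, -0.001])]
pack_red side [(0.94, [0.464, 0.064, -0.002]), (0.94, [0.69, 0.315, -0.002]), (0.73, [0.212, 0.278, -0.001])]
pack_swollen top [(0.86, [0.45, -0.244, 0.0])]
pack_swollen side [(0.79, [0.448, -0.244, -0.003])]
charger_yellow top [(0.81, [0.534, -0.418, 0.004])]
charger_yellow side [(0.77, [0.535, -0.419, 
[... 520 characters left out ...]
s': 1.1, 'joint_positions': array([ 1.07501817e+00,  2.75893459e-01,  1.50487901e+00, -1.27087024e-05,
        1.36071132e+00, -1.20998218e-01]), 'dq': array([1.13132479e-03, 1.15589467e-05, 3.97908598e-04, 5.10448610e-04,
       9.40695447e-04, 1.55000722e-04]), 'tau': array([ 1.86992314e-03, -4.16677451e+01, -2.46103585e+01, -1.99317960e-04,
        5.94409157e-04,  1.85722435e-06]), 'tcp_pos': array([0.21051558, 0.5351188 , 0.23134013]), 'tcp_rot': array([1.86293892e-01, 9.82494062e-01, 4.99769832e-05, 2.24426416e-05]), 'force': array([-0.40592218, -0.46365906,  0.28487246]), 'moment': array([-0.01365169, -0.04772613, -0.05751912]), 'grip_force': 0.0, 'gripper_width': 0.08544556701790244}
```

View pics/top0.png

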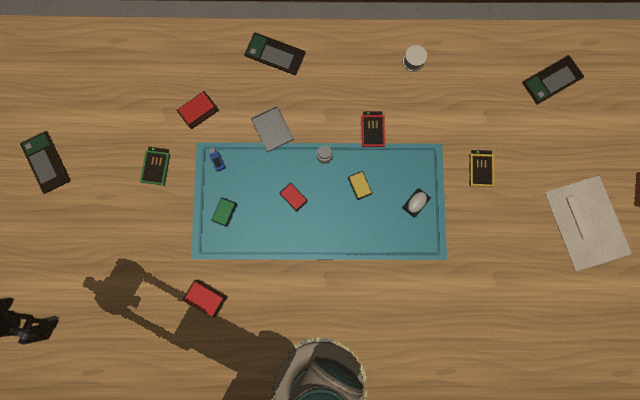

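View pics/side0.png

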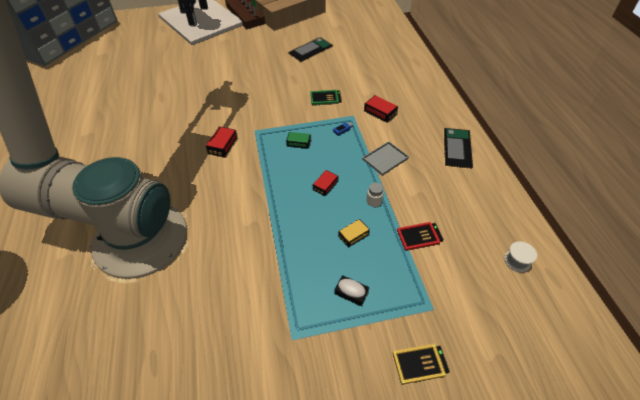

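The top view shows the yellow pack at (360,185), green at (224,211), swollen at (417,203), and the tray at (272,129). The cradles are red (373,129), yellow (482,168) and green (155,166). There are three red packs, at (293,197), (198,110) and (205,298). The one at (293,197) looks smallest, so I'll confirm it by measuring and with a crop.

```bash
cat > h.py <<'E'
from rig import r
import cv2,numpy as np
def world(c,d):
    k=r.calibration(c); K=np.array([[k["fx"],0,k["cx"]],[0,k["fy"],k["cy"]],[0,0,1.]])
    v,u=np.mgrid[0:400,0:640]
    p=np.stack([u.ravel(),v.ravel()],1).astype(np.float64)[:,None]
    n=cv2.undistortPoints(p,K,np.array([k["k1"],0,0,0,0.]))[:,0].reshape(400,640,2)
    P=np.dstack([n*d[...,None],d]); T=k["world_from_camera"]
    return P@T[:3,:3].T+T[:3,3]
def rects(q,c,d,zmin):
    W=world(c,d); out=[]
    for t in r.masks_of(q,c):
        P=W[t["mask"]&(d>0)]; z=P[:,2]
        P=P[(z>zmin)]
        if len(P)<20: continue
        (x,y),(w,h),a=cv2.minAreaRect((P[:,:2]*1000).astype(np.float32))
        if w<h: w,h,a=h,w,a+90
        a=(a+90)%180-90
        out.append((round(t["p"],2),round(x),round(y),"size",round(w),round(h),"yaw",round(a,1),"z",np.round(np.percentile(P[:,2],[5,50,95])*1000).tolist(),"med",np.round((P[:,:2].min(0)+P[:,:2].max(0))*500).tolist()))
    return out
E
python3 - <<'E'
from h import *
D={}
for c in ["top","side"]: im,D[c]=r.camera(c); 
im,_=r.camera("top")
cv2.imwrite("pics/crop.png",cv2.resize(im[90:320,170:310,::-1],None,fx=2.6,fy=2.6,interpolation=cv2.INTER_CUBIC))
for q,z in [("pack_yellow",.015),("pack_green",.015),("pack_red",.015),("pack_swollen",.012),("charger_yellow",.0),("charger_green",.0),("charger_red",.0),("steel_tray",.0),("usb_meter",.005),("jar",.005)]:
    for c in ["top","side"]:
        for o in rects(q,c,D[c],z): print(q,c,*o)
E
```

```text
pack_yellow top 0.8 493 -103 size 64 40 yaw 21.7 z [19.0, 22.0, 25.0] med [493.0, -103.0]
pack_yellow side 0.69 491 -105 size 62 40 yaw 20.8 z [18.0, 22.0, 25.0] med [490.0, -105.0]
pack_green top 0.69 425 237 size 63 41 yaw -22.7 z [18.0, 22.0, 24.0] med [424.0, 237.0]
pack_green side 0.63 422 238 size 64 42 yaw -20.5 z [18.0, 22.0, 25.0] med [422.0, 237.0]
pack_red top 0.88 689 316 size 87 56 yaw -52.2 z [21.0, 30.0, 33.0] med [688.0, 315.0]
pack_red top 0.82 463 65 size 64 39 yaw 44.3 z [19.0, 22.0, 25.0] med [464.0, 65.0]
pack_red top 0.78 215 278 size 89 57 yaw 60.3 z [24.0, 30.0, 33.0] med [214.0, 277.0]
pack_red side 0.91 686 314 size 89 56 yaw -52.5 z [17.0, 29.0, 33.0] med [687.0, 315.0]
pack_red side 0.78 214 277 size 93 57 yaw 61.6 z [17.0, 30.0, 33.0] med [213.0, 274.0]
pack_red side 0.6 461 65 size 66 41 yaw 42.9 z [18.0, 22.0, 25.0] med [462.0, 63.0]
pack_swollen top 0.63 450 -245 size 64 39 yaw -40.8 z [18.0, 26.0, 32.0] med [449.0, -244.0]
charger_yellow top 0.93 540 -417 size 95 63 yaw -2.6 z [1.0, 4.0, 11.0] med [540.0, -418.0]
charger_yellow top 0.33 494 -106 size 
[... 738 characters left out ...]
2.0, 10.0] med [644.0, 122.0]
steel_tray side 0.92 644 128 size 113 88 yaw 28.3 z [0.0, 3.0, 10.0] med [642.0, 125.0]
steel_tray side 0.22 563 267 size 74 31 yaw 34.1 z [2.0, 12.0, 16.0] med [561.0, 268.0]
usb_meter top 0.59 562 263 size 63 24 yaw 25.4 z [8.0, 13.0, 16.0] med [562.0, 261.0]
usb_meter side 0.66 560 264 size 64 27 yaw 24.4 z [7.0, 12.0, 16.0] med [559.0, 263.0]
jar top 0.61 570 -13 size 38 35 yaw 59.2 z [20.0, 50.0, 54.0] med [570.0, -14.0]
jar side 0.65 541 420 size 93 69 yaw -7.7 z [5.0, 8.0, 11.0] med [541.0, 420.0]
jar side 0.59 567 -15 size 38 36 yaw -58.0 z [9.0, 39.0, 53.0] med [569.0, -14.0]
jar side 0.43 461 64 size 65 41 yaw 42.9 z [9.0, 22.0, 25.0] med [461.0, 64.0]
```

View pics/crop.png

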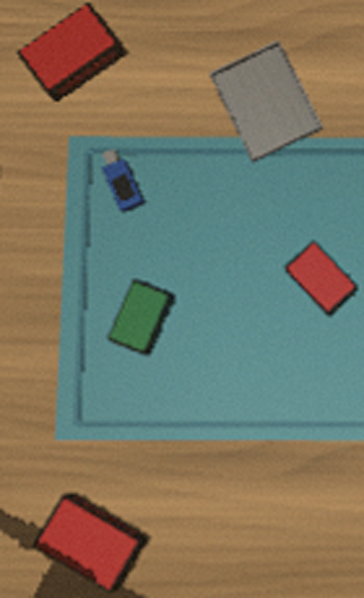

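The crop shows the small red pack at (320,278), the bigger reds at (70,50) and (92,540), the green pack, the meter and the tray. Measured sizes are 64x40x22 for the red at top-view pixel (293,197), and about 88x56x30 for the other two, so (293,197) is the one to use. Next I'll refine the cradle rims and plan the first move.

```bash
cat >> h.py <<'E'
from scipy.spatial.transform import Rotation as R
def plane(c,uv,z):
    k=r.calibration(c); K=np.array([[k["fx"],0,k["cx"]],[0,k["fy"],k["cy"]],[0,0,1.]])
    n=cv2.undistortPoints(np.array(uv,float)[:,None],K,np.array([k["k1"],0,0,0,0.]))[:,0]
    T=k["world_from_camera"]; D=np.c_[n,np.ones(len(n))]@T[:3,:3].T
    return T[:3,3]+D*((z-T[2,3])/D[:,2])[:,None]
def to(x,y,z,psi,p=None,q=None):
    """shift (tool axes, mm) and turn (deg rotvec) from present pose to TCP x,y,z mm, closing axis at psi deg, straight down"""
    s=r.read_state(); p=s["tcp_pos"]*1000 if p is None else p; q=R.from_quat(s["tcp_rot"]) if q is None else q
    a=np.radians(psi); yv=np.array([np.cos(a),np.sin(a),0]); zv=np.array([0,0,-1.]); xv=np.cross(yv,zv)
    T=R.from_matrix(np.c_[xv,yv,zv])
    return np.round(q.inv().apply(np.array([x,y,z])-p),1).tolist(), np.round((q.inv()*T).as_rotvec(degrees=True),1).tolist()
E
python3 - <<'E'
from h import *
for c in ["top","side"]:
    im,d=r.camera(c); hsv=cv2.cvtColor(im,cv2.COLOR_RGB2HSV); W=world(c,d)
    H,S,V=[hsv[...,i].astype(int) for i in range(3)]
    for n,h0,cx,cy in [("yellow",25,535,-418),("green",70,537,421),("red",0,638,-139)]:
        dh=np.abs((H-h0+90)%180-90)
        m=(dh<(8 if n=="yellow" else 14))&(S>150)&(V>60)&(np.hypot(W[...,0]*1000-cx,W[...,1]*1000-cy)<60)
        v,u=np.nonzero(m); P=plane(c,np.c_[u,v],.009)[:,:2]*1000
        (x,y),(w,h),a=cv2.minAreaRect(P.astype(np.float32))
        if w<h: w,h,a=h,w,a+90
        print(n,c,len(u),round(x),round(y),"size",round(w),round(h),"yaw",round((a+90)%180-90,1))
print(to(450,-245,100,49),to(450,-245,6,49))
E
```

```text
yellow top 265 535 -416 size 85 62 yaw -2.9Traceback (most recent call last):
  File "<stdin>", line 8, in <module>
  File "h.py", line 24, in plane
    n=cv2.undistortPoints(np.array(uv,float)[:,None],K,np.array([k["k1"],0,0,0,0.]))[:,0]
      ~~~~~~~~~~~~~~~~~~~^^^^^^^^^^^^^^^^^^^^^^^^^^^^^^^^^^^^^^^^^^^^^^^^^^^^^^^^^^^
cv2.error: OpenCV(4.12.0) /io/opencv/modules/calib3d/src/undistort.dispatch.cpp:347: error: (-215:Assertion failed) CV_IS_MAT(_src) && CV_IS_MAT(_dst) && (_src->rows == 1 || _src->cols == 1) && (_dst->rows == 1 || _dst->cols == 1) && _src->cols + _src->rows - 1 == _dst->rows + _dst->cols - 1 && (CV_MAT_TYPE(_src->type) == CV_32FC2 || CV_MAT_TYPE(_src->type) == CV_64FC2) && (CV_MAT_TYPE(_dst->type) == CV_32FC2 || CV_MAT_TYPE(_dst->type) == CV_64FC2) in function 'cvUndistortPointsInternal'
```

```bash
python3 - <<'E'
from h import *
for c in ["top","side"]:
    im,d=r.camera(c); hsv=cv2.cvtColor(im,cv2.COLOR_RGB2HSV); W=world(c,d)
    H,S,V=[hsv[...,i].astype(int) for i in range(3)]
    for n,h0,cx,cy in [("yellow",25,535,-418),("green",65,537,421),("red",0,638,-139)]:
        dh=np.abs((H-h0+90)%180-90)
        m=(dh<(8 if n=="yellow" else 25 if n=="green" else 8))&(S>(110 if n=="green" else 150))&(V>40)&(np.hypot(W[...,0]*1000-cx,W[...,1]*1000-cy)<60)
        v,u=np.nonzero(m)
        if len(u)<10: print(n,"none"); continue
        P=plane(c,np.c_[u,v],.009)[:,:2]*1000
        (x,y),(w,h),a=cv2.minAreaRect(P.astype(np.float32))
        if w<h: w,h,a=h,w,a+90
        print(n,c,len(u),round(x),round(y),"size",round(w),round(h),"yaw",round((a+90)%180-90,1))
print(to(450,-245,100,49),to(450,-245,6,49))
E
```

```text
yellow top 263 535 -416 size 85 61 yaw -3.3
green top 153 542 419 size 91 61 yaw -7.4
red top 256 638 -140 size 83 61 yaw 0.2
yellow side 532 533 -418 size 86 61 yaw -2.2
green side 176 540 416 size 90 65 yaw -8.0
red side 368 637 -141 size 87 63 yaw 0.4
([-508.4, -638.3, 131.3], [0.0, 0.0, 19.5]) ([-508.4, -638.3, 225.3], [0.0, 0.0, 19.5])
```

Request:
{"op": "apply_moves", "data": {"steps": [[[-508,-638,131],[0,0,19.5],1],[[-508,-638,131],[0,0,19.5],1],[[-508,-638,131],[0,0,19.5],1],[[-508,-638,131],[0,0,19.5],1],[[-508,-638,131],[0,0,19.5],1],[[-508,-638,131],[0,0,19.5],1],[[-508,-638,131],[0,0,19.5],1],[[-508,-638,131],[0,0,19.5],1],[[-508,-638,131],[0,0,19.5],1],[[-508,-638,131],[0,0,19.5],1],[[-508,-638,131],[0,0,19.5],1],[[-508,-638,131],[0,0,19.5],1],[[-508,-638,131],[0,0,19.5],1],[[-508,-638,131],[0,0,19.5],1],[[-508,-638,131],[0,0,19.5],1],[[-508,-638,131],[0,0,19.5],1],[[-508,-638,131],[0,0,19.5],1],[[-508,-638,131],[0,0,19.5],1]]}}

```text
time_s: 4.65
tcp_pos: [0.4496, -0.2435, 0.1007]
tcp_rot: [0.349, 0.937, 0.0, 0.0]
force: [0.5, -0.3, 0.7]
gripper_width: 0.0856
grip_force: 0.0
```

Request:
{"op": "apply_moves", "data": {"steps": [[[0,0,55],[0,0,0],1],[[0,0,85],[0,0,0],1],[[0,0,94],[0,0,0],1],[[0,0,94],[0,0,0],1],[[0,0,94],[0,0,0],0],[[0,0,94],[0,0,0],0],[[0,0,94],[0,0,0],0],[[0,0,94],[0,0,0],0],[[0,0,94],[0,0,0],0],[[0,0,94],[0,0,0],0],[[0,0,94],[0,0,0],0],[[0,0,94],[0,0,0],0]]}}

```text
time_s: 6.15
tcp_pos: [0.4504, -0.2451, 0.0075]
tcp_rot: [0.35, 0.937, -0.0, 0.001]
force: [-0.5, 0.7, 5.5]
gripper_width: 0.0385
grip_force: 61.8
```

Request:
{"op": "apply_moves", "data": {"steps": [[[0,0,-20],[0,0,0],0],[[0,0,-60],[0,0,0],0],[[0,0,-100],[0,0,0],0],[[0,0,-110],[0,0,0],0],[[0,0,-110],[0,0,0],0]]}}

```text
time_s: 6.78
tcp_pos: [0.4497, -0.2446, 0.1165]
tcp_rot: [0.35, 0.937, -0.0, 0.0]
force: [-0.2, 0.1, -1.0]
gripper_width: 0.0387
grip_force: 61.0
```

```bash
python3 - <<'E'
from h import *
im,d=r.camera("side"); cv2.imwrite("pics/side1.png",im[120:340,240:520,::-1])
s=r.read_state();print(s["gripper_width"],s["grip_force"],s["tcp_pos"])
W=world("side",d)
P=W[150:320,280:420].reshape(-1,3)
E
```

```text
0.03873174107523725 61.01502299308777 [ 0.44902138 -0.24409149  0.11549537]
```

View pics/side1.png

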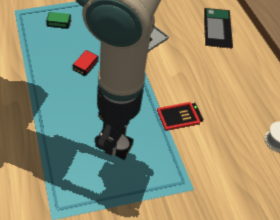

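```bash
python3 - <<'E'
from h import *
print(to(643,122,117,117),to(643,122,9,117))
E
```

```text
([93.6, 403.6, -1.4], [0.0, -0.1, -68.0]) ([93.5, 403.6, 106.6], [0.0, -0.1, -68.0])
```

The crop shows the silver-topped pack held between the fingers near (118,147). Next I move it over the tray.

Request:
{"op": "apply_moves", "data": {"steps": [[[94,404,-1],[0,0,-68],0],[[94,404,-1],[0,0,-68],0],[[94,404,-1],[0,0,-68],0],[[94,404,-1],[0,0,-68],0],[[94,404,-1],[0,0,-68],0],[[94,404,-1],[0,0,-68],0],[[94,404,-1],[0,0,-68],0],[[94,404,-1],[0,0,-68],0],[[94,404,-1],[0,0,-68],0],[[94,404,-1],[0,0,-68],0],[[94,404,50],[0,0,-68],0],[[94,404,90],[0,0,-68],0],[[94,404,90],[0,0,-68],0]]}}

```text
time_s: 8.45
tcp_pos: [0.6402, 0.1206, 0.0232]
tcp_rot: [-0.233, 0.973, 0.001, -0.004]
force: [-0.7, 0.3, 0.3]
gripper_width: 0.0385
grip_force: 61.0
```

Request:
{"op": "apply_moves", "data": {"steps": [[[0,0,6],[0,0,0],0],[[0,0,12],[0,0,0],0],[[0,0,12],[0,0,0],0],[[0,0,12],[0,0,0],0.4],[[0,0,12],[0,0,0],1],[[0,0,12],[0,0,0],1],[[0,0,12],[0,0,0],1],[[0,0,-40],[0,0,0],1],[[0,0,-90],[0,0,0],1],[[0,0,-90],[0,0,0],1]]}}

```text
time_s: 9.7
tcp_pos: [0.647, 0.1224, 0.1215]
tcp_rot: [-0.234, 0.972, -0.001, 0.005]
force: [-0.4, -0.4, -0.0]
gripper_width: 0.0855
grip_force: 0.0
```

```bash
python3 - <<'E'
from h import *
print(to(492,-104,107,111),to(492,-104,6,111)); print(r.read_state()["joint_positions"])
E
```

```text
([241.1, -131.2, 12.7], [-0.2, 0.6, 6.0]) ([242.1, -130.8, 113.7], [-0.2, 0.6, 6.0])
[ 8.13887230e-02  4.66098843e-01  1.48756764e+00  8.19544741e-05
  1.17747035e+00 -1.96123431e+00]
```

Request:
{"op": "apply_moves", "data": {"steps": [[[241,-131,13],[0,0,6],1],[[241,-131,13],[0,0,6],1],[[241,-131,13],[0,0,6],1],[[241,-131,13],[0,0,6],1],[[241,-131,13],[0,0,6],1],[[241,-131,13],[0,0,6],1],[[241,-131,13],[0,0,6],1]]}}

```text
time_s: 10.58
tcp_pos: [0.4888, -0.1036, 0.103]
tcp_rot: [-0.182, 0.983, 0.0, 0.0]
force: [0.6, 0.1, 0.4]
gripper_width: 0.0855
grip_force: 0.0
```

```bash
python3 - <<'E'
from h import *
D={}
ims={c:r.camera(c) for c in ["top","side"]}
cr=[cv2.resize(ims["top"][0][90:170,230:330],(500,400)),cv2.resize(ims["side"][0][120:190,340:430],(514,400))]
cv2.imwrite("pics/tray.png",cv2.resize(np.hstack(cr)[...,::-1],(760,300)))
for c in ims:
    for o in rects("pack_swollen",c,ims[c][1],.015): print(c,o)
print(to(492,-104,6,111))
E
```

```text
top (0.71, 645, 120, 'size', 65, 39, 'yaw', 27.7, 'z', [21.0, 28.0, 34.0], 'med', [644.0, 119.0])
side (0.6, 642, 117, 'size', 59, 33, 'yaw', 27.4, 'z', [18.0, 28.0, 34.0], 'med', [645.0, 113.0])
([-2.4, -1.8, 97.2], [0.0, 0.0, 0.1])
```

View pics/tray.png

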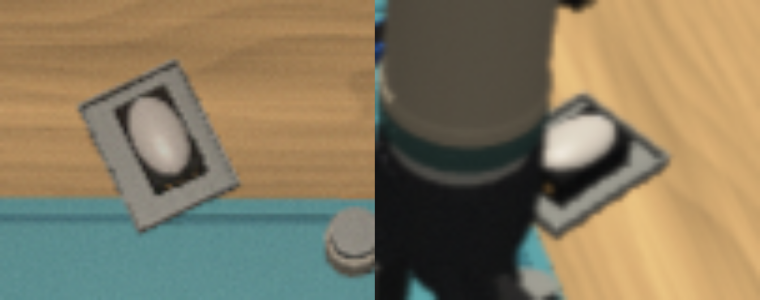

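The swollen pack lies flat and centred in the tray (left crop, pixel (160,140)). Next is the yellow pack.

Request:
{"op": "apply_moves", "data": {"steps": [[[-2,-2,55],[0,0,0],1],[[-2,-2,88],[0,0,0],1],[[-2,-2,97],[0,0,0],1],[[-2,-2,97],[0,0,0],1],[[-2,-2,97],[0,0,0],0],[[-2,-2,97],[0,0,0],0],[[-2,-2,97],[0,0,0],0],[[-2,-2,97],[0,0,0],0],[[-2,-2,97],[0,0,0],0],[[-2,-2,97],[0,0,0],0],[[-2,-2,97],[0,0,0],0],[[-2,-2,75],[0,0,0],0],[[-2,-2,30],[0,0,0],0],[[-2,-2,-10],[0,0,0],0],[[-2,-2,-10],[0,0,0],0],[[-2,-2,-10],[0,0,0],0]]}}

```text
time_s: 12.78
tcp_pos: [0.4903, -0.105, 0.1129]
tcp_rot: [-0.182, 0.983, 0.0, -0.0]
force: [0.9, 0.1, -0.7]
gripper_width: 0.0385
grip_force: 61.0
```

```bash
python3 - <<'E'
from h import *
print(to(534,-417,110,87),to(534,-417,25,87))
E
```

```text
([71.1, -306.9, 2.7], [0.0, -0.0, 24.0]) ([71.1, -306.9, 87.7], [0.0, -0.0, 24.0])
```

Request:
{"op": "apply_moves", "data": {"steps": [[[71,-307,3],[0,0,24],0],[[71,-307,3],[0,0,24],0],[[71,-307,3],[0,0,24],0],[[71,-307,3],[0,0,24],0],[[71,-307,3],[0,0,24],0],[[71,-307,3],[0,0,24],0],[[71,-307,3],[0,0,24],0],[[71,-307,3],[0,0,24],0],[[71,-307,50],[0,0,24],0],[[71,-307,83],[0,0,24],0],[[71,-307,83],[0,0,24],0],[[71,-307,83],[0,0,24],0]]}}

```text
time_s: 14.28
tcp_pos: [0.5359, -0.4171, 0.0318]
tcp_rot: [0.025, 1.0, -0.001, 0.001]
force: [-0.7, 0.2, -0.7]
gripper_width: 0.0389
grip_force: 61.1
```

```bash
python3 - <<'E'
from h import *
print(to(534,-417,11,87))
ims={c:r.camera(c) for c in ["top","side"]}
cv2.imwrite("pics/yel.png",np.hstack([cv2.resize(ims["top"][0][120:210,430:530],(400,360)),cv2.resize(ims["side"][0][310:400,360:460],(400,360))])[...,::-1])
E
```

```text
([1.9, -0.0, 20.8], [-0.1, 0.1, 0.1])
```

View pics/yel.png

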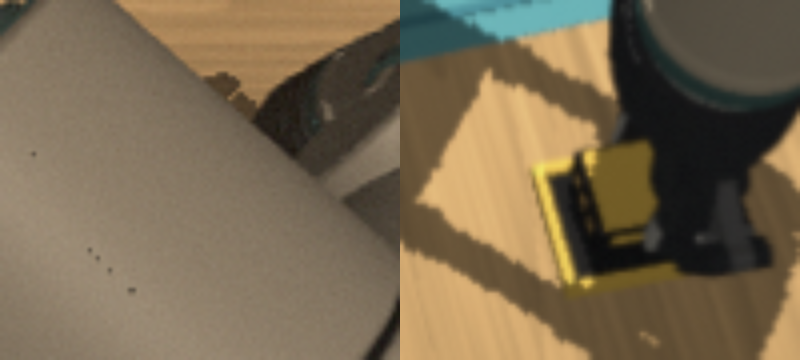

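The side crop shows the yellow pack hovering squarely over the yellow pocket, with an even rim. I'll lower and release it.

Request:
{"op": "apply_moves", "data": {"steps": [[[2,0,10],[0,0,0],0],[[2,0,21],[0,0,0],0],[[2,0,21],[0,0,0],0],[[2,0,21],[0,0,0],0],[[2,0,21],[0,0,0],0.4],[[2,0,21],[0,0,0],1],[[2,0,21],[0,0,0],1],[[2,0,21],[0,0,0],1],[[2,0,-30],[0,0,0],1],[[2,0,-80],[0,0,0],1],[[2,0,-80],[0,0,0],1],[[2,0,-80],[0,0,0],1]]}}

```text
time_s: 15.88
tcp_pos: [0.5326, -0.4168, 0.1099]
tcp_rot: [0.026, 1.0, 0.0, -0.0]
force: [-0.3, -0.3, -0.1]
gripper_width: 0.0856
grip_force: 0.0
```

```bash
python3 - <<'E'
from h import *
print(to(462,65,105,133.5),to(462,65,6,133.5))
E
```

```text
([95.5, 477.5, 5.2], [0.0, -0.0, -46.5]) ([95.4, 477.5, 104.2], [0.0, -0.0, -46.5])
```

Request:
{"op": "apply_moves", "data": {"steps": [[[95,477,5],[0,0,-46.5],1],[[95,477,5],[0,0,-46.5],1],[[95,477,5],[0,0,-46.5],1],[[95,477,5],[0,0,-46.5],1],[[95,477,5],[0,0,-46.5],1],[[95,477,5],[0,0,-46.5],1],[[95,477,5],[0,0,-46.5],1],[[95,477,5],[0,0,-46.5],1],[[95,477,5],[0,0,-46.5],1],[[95,477,5],[0,0,-46.5],1],[[95,477,5],[0,0,-46.5],1],[[95,477,5],[0,0,-46.5],1]]}}

```text
time_s: 17.38
tcp_pos: [0.463, 0.063, 0.1051]
tcp_rot: [-0.37, 0.929, 0.0, -0.0]
force: [0.0, -0.6, 0.5]
gripper_width: 0.0855
grip_force: 0.0
```

```bash
python3 - <<'E'
from h import *
ims={c:r.camera(c) for c in ["top","side"]}
for c in ims:
    for q in ["pack_yellow","pack_red"]:
        for o in rects(q,c,ims[c][1],.015): print(q,c,o)
cv2.imwrite("pics/yel2.png",np.hstack([cv2.resize(ims["top"][0][120:210,430:530],(400,360)),cv2.resize(ims["side"][0][310:400,360:460],(400,360))])[...,::-1])
print(to(462,65,6,133.5))
E
```

```text
pack_yellow top (0.91, 535, -415, 'size', 64, 40, 'yaw', -3.4, 'z', [19.0, 25.0, 28.0], 'med', [535.0, -416.0])
pack_red top (0.74, 218, 284, 'size', 68, 58, 'yaw', 61.8, 'z', [26.0, 29.0, 32.0], 'med', [218.0, 289.0])
pack_red top (0.63, 445, 57, 'size', 42, 33, 'yaw', -74.3, 'z', [18.0, 22.0, 25.0], 'med', [447.0, 60.0])
pack_red top (0.56, 689, 316, 'size', 86, 56, 'yaw', -52.8, 'z', [21.0, 30.0, 33.0], 'med', [687.0, 315.0])
pack_yellow side (0.85, 532, -417, 'size', 64, 41, 'yaw', -4.1, 'z', [19.0, 25.0, 27.0], 'med', [532.0, -417.0])
pack_red side (0.87, 462, 65, 'size', 67, 41, 'yaw', 43.4, 'z', [17.0, 22.0, 25.0], 'med', [462.0, 63.0])
pack_red side (0.77, 686, 313, 'size', 86, 56, 'yaw', -52.9, 'z', [18.0, 30.0, 33.0], 'med', [687.0, 312.0])
pack_red side (0.62, 213, 275, 'size', 90, 55, 'yaw', 60.6, 'z', [18.0, 30.0, 33.0], 'med', [213.0, 275.0])
([-0.1, 1.5, 99.4], [-0.0, 0.0, -0.0])
```

View pics/yel2.png

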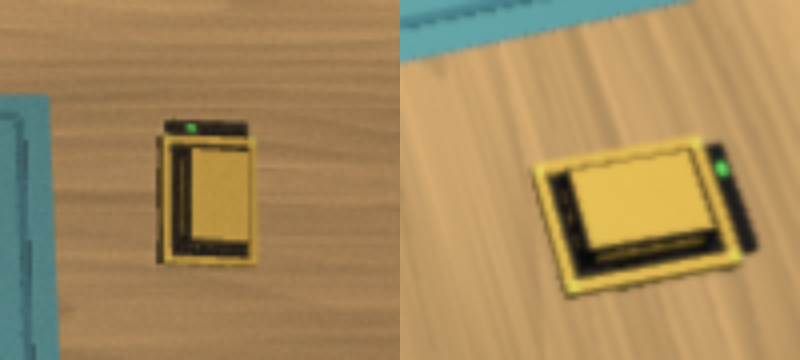

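Yellow is seated: its top is at 25 mm, it lies inside the rim at crop (225,195), and the LED is green. Now the small red pack.

Request:
{"op": "apply_moves", "data": {"steps": [[[0,1,55],[0,0,0],1],[[0,1,90],[0,0,0],1],[[0,1,99],[0,0,0],1],[[0,1,99],[0,0,0],1],[[0,1,99],[0,0,0],0],[[0,1,99],[0,0,0],0],[[0,1,99],[0,0,0],0],[[0,1,99],[0,0,0],0],[[0,1,99],[0,0,0],0],[[0,1,99],[0,0,0],0],[[0,1,99],[0,0,0],0],[[0,1,77],[0,0,0],0],[[0,1,30],[0,0,0],0],[[0,1,-10],[0,0,0],0],[[0,1,-10],[0,0,0],0],[[0,1,-10],[0,0,0],0]]}}

```text
time_s: 19.68
tcp_pos: [0.4613, 0.0648, 0.1149]
tcp_rot: [-0.371, 0.929, 0.0, -0.0]
force: [-0.1, -0.4, -1.6]
gripper_width: 0.0382
grip_force: 60.8
```

```bash
python3 - <<'E'
from h import *
print(to(638,-140,115,90),to(638,-140,11,90))
E
```

```text
([12.9, -270.2, -0.3], [0.0, -0.0, 43.5]) ([12.9, -270.2, 103.7], [0.0, -0.0, 43.5])
```

Request:
{"op": "apply_moves", "data": {"steps": [[[13,-270,-5],[0,0,43.5],0],[[13,-270,-5],[0,0,43.5],0],[[13,-270,-5],[0,0,43.5],0],[[13,-270,-5],[0,0,43.5],0],[[13,-270,-5],[0,0,43.5],0],[[13,-270,-5],[0,0,43.5],0],[[13,-270,-5],[0,0,43.5],0],[[13,-270,0],[0,0,43.5],0],[[13,-270,50],[0,0,43.5],0],[[13,-270,84],[0,0,43.5],0],[[13,-270,84],[0,0,43.5],0],[[13,-270,84],[0,0,43.5],0]]}}

```text
time_s: 21.18
tcp_pos: [0.6394, -0.1396, 0.0327]
tcp_rot: [-0.001, 1.0, -0.0, 0.001]
force: [0.1, -1.1, 0.0]
gripper_width: 0.0386
grip_force: 60.9
```

```bash
python3 - <<'E'
from h import *
print(to(638,-140,11,90))
E
```

```text
([1.5, -0.4, 21.7], [-0.0, 0.1, 0.1])
```

Request:
{"op": "apply_moves", "data": {"steps": [[[1,0,10],[0,0,0],0],[[1,0,21],[0,0,0],0],[[1,0,21],[0,0,0],0],[[1,0,21],[0,0,0],0],[[1,0,21],[0,0,0],0.4],[[1,0,21],[0,0,0],1],[[1,0,21],[0,0,0],1],[[1,0,21],[0,0,0],1],[[1,0,-30],[0,0,0],1],[[1,0,-80],[0,0,0],1],[[1,0,-80],[0,0,0],1],[[1,0,-80],[0,0,0],1]]}}

```text
time_s: 22.68
tcp_pos: [0.6371, -0.1398, 0.111]
tcp_rot: [-0.0, 1.0, 0.0, -0.0]
force: [-0.0, 0.8, -0.5]
gripper_width: 0.0856
grip_force: 0.0
```

```bash
python3 - <<'E'
from h import *
print(to(423,237.5,110,68.5))
E
```

```text
([214.0, 377.4, 1.2], [0.0, -0.0, 21.5])
```

Request:
{"op": "apply_moves", "data": {"steps": [[[214,377,1],[0,0,21.5],1],[[214,377,1],[0,0,21.5],1],[[214,377,1],[0,0,21.5],1],[[214,377,1],[0,0,21.5],1],[[214,377,1],[0,0,21.5],1],[[214,377,1],[0,0,21.5],1],[[214,377,1],[0,0,21.5],1],[[214,377,1],[0,0,21.5],1],[[214,377,1],[0,0,21.5],1],[[214,377,1],[0,0,21.5],1],[[214,377,1],[0,0,21.5],1]]}}

```text
time_s: 24.05
tcp_pos: [0.4242, 0.2359, 0.1101]
tcp_rot: [0.187, 0.982, -0.0, -0.0]
force: [-0.1, 0.4, 0.5]
gripper_width: 0.0853
grip_force: 0.0
```

```bash
python3 - <<'E'
from h import *
ims={c:r.camera(c) for c in ["top","side"]}
for c in ims:
    for q in ["pack_green","pack_red","charger_green","jar"]:
        for o in rects(q,c,ims[c][1],.015 if q[0]=="p" else 0): print(q,c,o)
print(to(423,237.5,6,68.5))
E
```

```text
pack_green top (0.58, 419, 223, 'size', 69, 63, 'yaw', 67.0, 'z', [18.0, 22.0, 25.0], 'med', [426.0, 230.0])
pack_red top (0.88, 637, -141, 'size', 60, 40, 'yaw', 0.7, 'z', [18.0, 25.0, 28.0], 'med', [637.0, -141.0])
pack_red top (0.76, 689, 315, 'size', 87, 55, 'yaw', -52.5, 'z', [21.0, 30.0, 33.0], 'med', [688.0, 315.0])
pack_red top (0.6, 194, 245, 'size', 52, 12, 'yaw', -30.8, 'z', [21.0, 28.0, 31.0], 'med', [193.0, 245.0])
jar top (0.58, 571, -10, 'size', 46, 35, 'yaw', 50.4, 'z', [6.0, 49.0, 54.0], 'med', [575.0, -14.0])
pack_green side (0.86, 423, 238, 'size', 63, 43, 'yaw', -21.0, 'z', [17.0, 22.0, 25.0], 'med', [422.0, 237.0])
pack_red side (0.98, 213, 276, 'size', 90, 56, 'yaw', 59.2, 'z', [18.0, 30.0, 33.0], 'med', [212.0, 274.0])
pack_red side (0.9, 636, -140, 'size', 65, 42, 'yaw', 0.1, 'z', [18.0, 25.0, 28.0], 'med', [636.0, -140.0])
pack_red side (0.71, 687, 314, 'size', 88, 60, 'yaw', -52.4, 'z', [17.0, 29.0, 33.0], 'med', [686.0, 313.0])
charger_green side (0.65, 543, 425, 'size', 98, 78, 'yaw', -10.0, 'z', [1.0, 5.0, 11.0], 'med', [542.0, 427.0])
jar side (0.88, 583, 3, 'size', 83, 38, 'yaw', 49.9, 'z', [4.0, 37.0, 53.0], 'med', [576.0, 6.0])
([0.7, 0.3, 104.4], [0.0, 0.0, 0.0])
```

Red is seated: its top is at 25 mm and it sits at the cradle's centre. Now green.

Request:
{"op": "apply_moves", "data": {"steps": [[[1,0,55],[0,0,0],1],[[1,0,94],[0,0,0],1],[[1,0,104],[0,0,0],1],[[1,0,104],[0,0,0],1],[[1,0,104],[0,0,0],0],[[1,0,104],[0,0,0],0],[[1,0,104],[0,0,0],0],[[1,0,104],[0,0,0],0],[[1,0,104],[0,0,0],0],[[1,0,104],[0,0,0],0],[[1,0,104],[0,0,0],0],[[1,0,80],[0,0,0],0],[[1,0,35],[0,0,0],0],[[1,0,-5],[0,0,0],0],[[1,0,-5],[0,0,0],0],[[1,0,-5],[0,0,0],0]]}}

```text
time_s: 26.55
tcp_pos: [0.4218, 0.2371, 0.1149]
tcp_rot: [0.186, 0.982, -0.0, -0.0]
force: [-0.0, -0.8, -0.8]
gripper_width: 0.0384
grip_force: 60.7
```

```bash
python3 - <<'E'
from h import *
print(to(538,420,115,82.5))
E
```

```text
([-41.1, 212.8, -0.2], [-0.0, -0.0, -14.0])
```

Request:
{"op": "apply_moves", "data": {"steps": [[[-41,213,0],[0,0,-14],0],[[-41,213,0],[0,0,-14],0],[[-41,213,0],[0,0,-14],0],[[-41,213,0],[0,0,-14],0],[[-41,213,0],[0,0,-14],0],[[-41,213,0],[0,0,-14],0],[[-41,213,45],[0,0,-14],0],[[-41,213,82],[0,0,-14],0],[[-41,213,82],[0,0,-14],0],[[-41,213,82],[0,0,-14],0],[[-41,213,82],[0,0,-14],0]]}}

```text
time_s: 27.92
tcp_pos: [0.5399, 0.4211, 0.0357]
tcp_rot: [0.065, 0.998, 0.001, 0.002]
force: [0.2, -0.7, -0.8]
gripper_width: 0.0384
grip_force: 60.8
```

```bash
python3 - <<'E'
from h import *
print(to(538,420,11,82.5))
im=r.camera("side")[0]; im2=r.camera("top")[0]
cv2.imwrite("pics/gr.png",np.hstack([cv2.resize(im[70:130,280:360],(400,300),interpolation=cv2.INTER_CUBIC),cv2.resize(im2[130:200,110:203],(400,300))])[...,::-1])
E
```

```text
([1.8, -1.4, 24.7], [0.1, 0.2, 0.0])
```

View pics/gr.png

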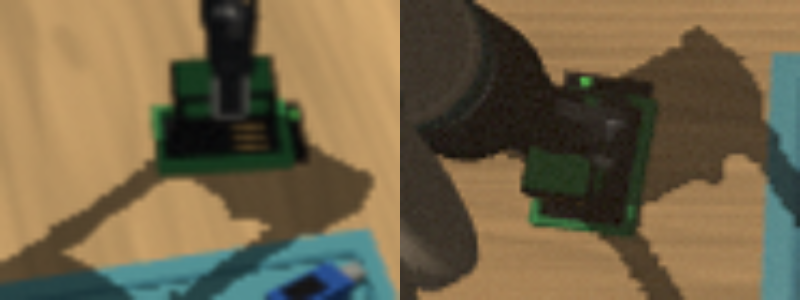

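The green pack hovers above its pocket, in line with it; the apparent offset matches its height. I'll lower and release it.

Request:
{"op": "apply_moves", "data": {"steps": [[[1,-1,12],[0,0,0],0],[[1,-1,24],[0,0,0],0],[[1,-1,24],[0,0,0],0],[[1,-1,24],[0,0,0],0],[[1,-1,24],[0,0,0],0.4],[[1,-1,24],[0,0,0],1],[[1,-1,24],[0,0,0],1],[[1,-1,24],[0,0,0],1],[[1,-1,-30],[0,0,0],1],[[1,-1,-90],[0,0,0],1],[[1,-1,-140],[0,0,0],1],[[150,-1,-140],[0,0,0],1],[[250,-1,-140],[0,0,0],1],[[250,-1,-140],[0,0,0],1],[[250,-1,-140],[0,0,0],1],[[250,-1,-140],[0,0,0],1]]}}

```text
time_s: 30.02
tcp_pos: [0.2861, 0.4518, 0.1734]
tcp_rot: [0.063, 0.998, -0.0, -0.001]
force: [1.4, 0.4, 0.6]
gripper_width: 0.0851
grip_force: 0.0
```

```bash
python3 - <<'E'
from h import *
ims={c:r.camera(c) for c in ["top","side"]}
for c in ims:
    for q in ["pack_yellow","pack_green","pack_red","pack_swollen","usb_meter","jar"]:
        for o in rects(q,c,ims[c][1],.015 if q[0]=="p" else 0.005): print(q,c,o)
cv2.imwrite("pics/end.png",np.hstack([cv2.resize(ims["side"][0][70:130,280:360],(400,300),interpolation=cv2.INTER_CUBIC),cv2.resize(ims["top"][0][130:200,110:203],(400,300))])[...,::-1])
cv2.imwrite("pics/end2.png",ims["side"][0][...,::-1])
E
```

```text
pack_yellow top (0.86, 535, -416, 'size', 65, 39, 'yaw', -3.1, 'z', [18.0, 25.0, 28.0], 'med', [535.0, -416.0])
pack_green top (0.55, 538, 418, 'size', 62, 40, 'yaw', -9.0, 'z', [19.0, 24.0, 28.0], 'med', [537.0, 418.0])
pack_red top (0.92, 215, 278, 'size', 88, 57, 'yaw', 60.5, 'z', [25.0, 29.0, 33.0], 'med', [214.0, 278.0])
pack_red top (0.63, 638, -139, 'size', 61, 37, 'yaw', 1.2, 'z', [18.0, 25.0, 28.0], 'med', [638.0, -139.0])
pack_red top (0.56, 689, 316, 'size', 87, 56, 'yaw', -52.7, 'z', [22.0, 30.0, 33.0], 'med', [687.0, 316.0])
pack_swollen top (0.65, 645, 120, 'size', 65, 39, 'yaw', 26.5, 'z', [21.0, 27.0, 34.0], 'med', [643.0, 119.0])
usb_meter top (0.76, 561, 263, 'size', 60, 23, 'yaw', 26.6, 'z', [8.0, 13.0, 16.0], 'med', [560.0, 260.0])
jar top (0.81, 570, -14, 'size', 38, 36, 'yaw', 89.8, 'z', [16.0, 50.0, 54.0], 'med', [570.0, -14.0])
pack_yellow side (0.7, 532, -417, 'size', 64, 40, 'yaw', -3.0, 'z', [20.0, 25.0, 27.0], 'med', [532.0, -417.0])
pack_yellow side (0.66, 535, 417, 'size', 65, 46, 'yaw', -1.3, 'z', [16.0, 24.0, 28.0], 'med', [535.0, 417.0])
pack_green si
[... 155 characters left out ...]
5, 'z', [17.0, 30.0, 33.0], 'med', [686.0, 316.0])
pack_red side (0.74, 637, -141, 'size', 65, 40, 'yaw', 1.0, 'z', [18.0, 25.0, 28.0], 'med', [637.0, -141.0])
pack_red side (0.59, 212, 276, 'size', 89, 57, 'yaw', 59.5, 'z', [18.0, 30.0, 33.0], 'med', [212.0, 273.0])
pack_swollen side (0.71, 642, 120, 'size', 66, 42, 'yaw', 26.3, 'z', [17.0, 26.0, 33.0], 'med', [642.0, 120.0])
usb_meter side (0.45, 558, 265, 'size', 59, 29, 'yaw', 25.6, 'z', [8.0, 13.0, 16.0], 'med', [558.0, 262.0])
usb_meter side (0.26, 635, -141, 'size', 63, 41, 'yaw', -1.3, 'z', [11.0, 25.0, 28.0], 'med', [635.0, -141.0])
jar side (0.58, 568, -14, 'size', 38, 37, 'yaw', 16.3, 'z', [8.0, 38.0, 53.0], 'med', [569.0, -14.0])
```

View pics/end.png

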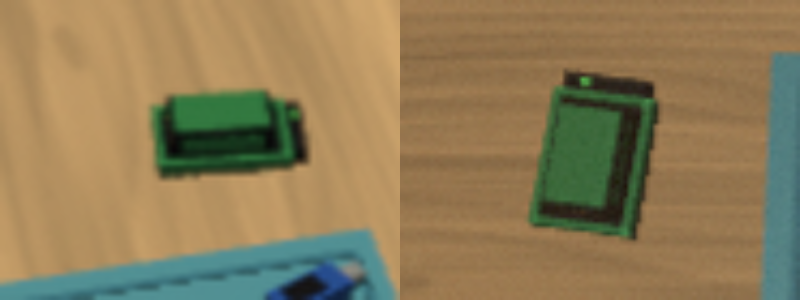

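View pics/end2.png

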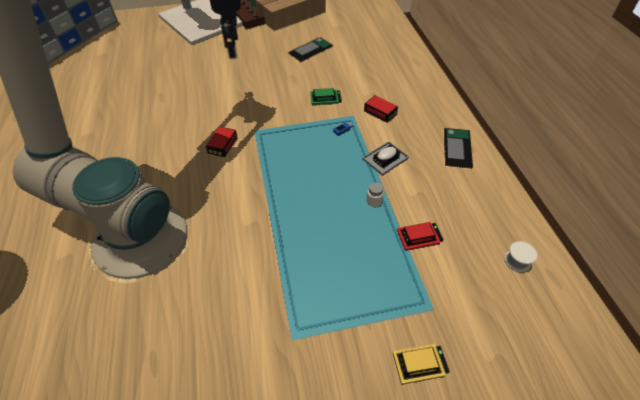

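The final pictures show all three sound packs flat in their own cradles: yellow (420,363), red (420,235) and green (325,96). The swollen pack is in the tray at (386,155). The meter and jar haven't moved, and the gripper is clear of everything.

```bash
python3 -c "
from rig import r
print(r.job_done())"
```

```text
the job is handed in; nothing more can be done
None
```

I put the swollen pack flat in the steel tray first, then seated the yellow, red (smallest) and green packs in their own cradles, left the meter and jar where they stood, and handed the job in at about 30 s.

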